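Serve the brown egg in the yellow cup of the breakfast carousel

TASK

Serve breakfast to the person at the worktop's near edge, where the robot stands: turn the carousel until its yellow egg cup is at the front, on the side of that edge, and stand the brown boiled egg upright, blunt end down, fully seated in that cup. Set the egg down rather than dropping it, and leave the two white eggs in their places on the stand.

Things in the scene. Friction and masses are not known exactly. Their poses are not given: they have to be found in the camera images.
- brown_egg: Brown boiled egg, 45 mm across, 58.5 long, 62 g, loose. Origin: its centre of mass, on its axis at the widest place, 22.5 mm from the blunt end (a 22.5 mm hemisphere); z to the pointed end. It starts in a ring of the stand, blunt end down, axis leaning 35 degrees to the stand's front; its sides (along the stand's y) are clear for fingers to 12 mm below the origin along its axis.
- white_egg_a: White egg of the same size and shape, origin and axes as the brown one; in another ring of the stand, stays there.
- white_egg_b: White egg of the same size and shape, origin and axes as the brown one; in another ring of the stand, stays there.
- egg_stand: Fixed stand: beech plinth 95 x 260 x 18 mm, three wire stems 95 mm apart along y, each with a ring 45 mm across, centred 82 mm above the worktop, leaning 35 degrees to the stand's front (its -x, turned roughly to the carousel). Origin on the worktop under the middle ring, z up. Eggs rest with origins at x -9, y -95, 0 or 95, z 95 mm. Stems are 39 mm behind the rings, 102 mm high.
- carousel_foot: Fixed round steel foot of the carousel, 190 mm across; origin on the turning axis, on the worktop; its -x points to the front, square to the worktop's near edge where the robot stands (axes parallel to the robot base's).
- carousel (a joint): Angle of the beech disc (280 mm across, upper face 32.5 mm above the worktop), rad, growing anticlockwise from above, no stops; 0 or any whole turn: yellow cup at the front. Friction about 1.5 N at the rim; stays where left. On it: three fixed egg cups (yellow, two white) 120 degrees apart, three finger knobs between them, in the middle a loose salt shaker 44 mm across, top 129 mm above the worktop.
- yellow_cup (a point): Centre of the yellow cup's mouth, 75.5 mm above the worktop, 96 mm from the turning axis; turns with the disc, z up. The cup is 46 mm across at the rim with a round hollow 15 mm deep that centres an egg's blunt end: a seated egg's origin is 11.4 mm above this point. An egg keeps the lean it is let go with; let go off centre it rolls in, leaning about 2.5 degrees per mm.
- knob_a (a point): Dark wooden finger knob at the rim: point on its axis 55 mm above the worktop, 124 mm from the turning axis, 60 degrees anticlockwise (from above) of the yellow cup. Knob 18 mm across here, 12 at the neck, top 62.5 mm above the worktop. A closed gripper pushing sideways against a knob, in an arc about the turning axis, turns the disc.
- knob_b (a point): The same point on the second knob, opposite the yellow cup (180 degrees from it).
- knob_c (a point): The same point on the third knob, 60 degrees clockwise (seen from above) from the yellow cup.
Things that resemble listed ones, but are neither listed nor needed, are in the scene too. What is shaped like the brown_egg but red is not meant.

How it is judged:
By the outcome, as a careful person would: the job done as asked, in the order asked, and still so for the second after the job is handed in, with the robot touching nothing.
It also fails if it takes over 54 s, if anything falls off the work surface, if the arm or the gripper's body presses on something with over 40 N, if the wrist force passes 120 N, or if a joint passes its speed limit or range.

ROBOT

A 6-joint arm with a two-finger parallel gripper is mounted at the origin on the work surface; the furniture and walls round the work are solid. World frame = base frame: x ahead of the robot, y to its left, z up, the work surface at z = 0. Lengths are in m, angles in degrees, forces in N, time in s.
With the tool pointing down it reaches from about 0.3 to 0.75 m from the base axis. Payload 8.5 kg.
Tool frame: the origin (TCP) lies at the very end of the fingers, on their centre line; the grasp point (between the pads) lies 19 mm behind it; z points along the fingers, y is the line along which they close (so a half turn about z gives the same grasp; the last joint's range is limited). The gripper opens to 85 mm and grips with 20 to 120 N. Pads are 22 mm wide; open, the fingers measure 114 mm over their backs; the gripper's body (76 mm by 85 mm) begins 54 mm behind the grasp point. The pads swing forward as they close: fully open they stand 13 mm farther back than shut.
Start: joints at [54.471, 21.807, 74.336, -0, 83.858, -12.336], TCP at [0.217, 0.506, 0.231] pointing down, gripper open.
Joint ranges: [-178.18, 178.18], [-50.72, 133.34], [12.68, 142.11], [-81.47, 261.47], [9.98, 163.14], [-165.26, 165.26]. Speed limits (degrees/s): [136.94, 136.94, 180, 180, 180, 180].

INTERFACE

Orientations are given as a 3x3 rotation matrix whose columns are the frame's x, y, z axes.
In Python, from rig import observe, cams, ticket gives the robot as it stands.
- The arm moves only by the tool move_arm, never from a script. Its arguments are lists of equal length, an entry for each row: "jaw": the finger opening in cm, from 0 to 8.54; "dp": the shift along the tool's x, y, z in cm, a list of three; "turn": the turn, a rotation vector about the tool's x, y, z in rad, a list of three. In form: {"jaw": [jaw, ...], "dp": [[tx, ty, tz], ...], "turn": [[wx, wy, wz], ...]}. A call has 1 to 12 rows; each row shifts and turns the commanded pose from where the row before left it, along the tool's axes as they then stand; what a row does not reach is not made up. A row lasts 1/12 s, in which the tool goes at most 41.7 mm and 7.16 degrees, less where a joint would pass 70% of its speed; a pose out of reach is approached as far as the arm can. A call is refused whole if a number of a shift passes 4.17 or a number of a turn 0.125, either way. A call with a gripper value outside its range is refused whole. The fingers move at their own pace and stop on an object; "force" is the grip in N (left out, the last holds). Time passes only in rows, so rows that do not move let the fingers close. It gives the time, the measured TCP pose, the force, the opening and the grip force at its end, in the units of the state.
- observe(): the state, without advancing time (a new reading comes with each control period).
- cams.get_image(name): name is "scene" or "top"; returns (picture, depth): 400x640x3 uint8, red, green, blue; 400x640 float32, m along the optical axis (not along the pixel's ray), 0 where there is no reading.
- cams.calibration(name): a dict with "vertical_fov" (degrees; the focal length in pixels is half the picture's height over the tangent of half this angle, whatever the lens; pixels are square), "cx", "cy" (the principal point, pixels), "k1" (the pictures are not rectified: a ray, as slopes to the right and down, at radius r is drawn at 1 + k1 r^2 times it, then the intrinsics apply), "view" (4x4, takes a point from world to camera coordinates). Camera axes: x right, y up, looking along -z (the intrinsics and any distortion apply to the point x, -y, -z); pixel columns grow to the right and rows downward; lengths in m; the calibration is good to about 2 mm. A picture is of the moment at which its call begins. calibration takes no time and is no camera call.
- ticket.close_job(): hands the job in; it is judged then, once.
Trained networks look in the newest picture that a camera, given by its name, has taken for a name from the list of things; names that differ only in an ending like _2 or _b are one class to them, and where a whole thing is asked for, a point or a joint stands for the part that bears it (a point fixed in the world has none). Each returns a list of dicts, best first, with "p" (0 to 1); they miss things now and then, are a little off and sometimes report something else, mostly with a low value. They report only what shows in the picture. A call takes as long as a camera call. They do not tell look-alikes from the thing itself.
- cams.spot_in(camera, query): "box" ([centre column, centre row, width, height] as shares, 0 to 1, of the picture: columns of its width, rows of its height, round what is visible of it).
- cams.outline_of(camera, query): "mask" (400x640 bool, what is visible of it) and "box" ([centre column, centre row, width, height] as shares, 0 to 1, of the picture: columns of its width, rows of its height, round what is visible of it).
- cams.mark_of(camera, query): "location" ([column, row] as shares, 0 to 1, of the picture: columns of its width, rows of its height: a listed point, or the origin of a listed thing).
The state is a dict: "time_s": time; "q": joint angles; "qvel": joint speeds; "joint_efforts": joint torques, N m; "position": TCP position; "tool_rot": TCP orientation; "ft_force": force on the tool from outside, world axes, zero at the start; "wrist_torque": the same for the moment, N m; "grip_width": finger opening in m; "gripper_force": force on a finger pad.
Only numpy, scipy, OpenCV 4.12 (cv2) and the standard library are available. Lean on these libraries where they do the work, as an engineer would, in place of code of your own. Each camera call takes 0.05 s, during which the arm holds its last target. There are 200 camera calls.

## Working session

There is one attempt and no reset: what is moved stays moved. The work goes in short steps, Python scripts to look and compute and a tool call to move; the robot and the scene stay as the last step left them, time stands still between calls to the robot, and variables do not carry over. Pictures are saved under pics/ and viewed, at most 10 in all, crops included, and the job is handed in when it is done.

Besides the shell and the picture viewer there is one more tool, called after "Request:" as name(argument=value, ...) on one line, values as JSON. move_arm: Moves the arm, as the interface text tells. Its arguments: {"type":"object","properties":{"jaw":{"type":"array","items":{"type":"number"}},"dp":{"type":"array","items":{"type":"array","items":{"type":"number"}}},"turn":{"type":"array","items":{"type":"array","items":{"type":"number"}}},"force":{"type":"number"}},"required":["jaw","dp","turn"]}

```bash
ls; mkdir -p pics
cat > h.py <<'E'
import numpy as np, cv2
from rig import observe, cams, ticket
def snap(name,out=None):
    im,d=cams.get_image(name)
    if out: cv2.imwrite('pics/'+out,im[:,:,::-1])
    return im,d
def px2w(name,u,v,d=None,z=None):
    c=cams.calibration(name); f=200/np.tan(np.radians(c['vertical_fov']/2))
    K=np.array([[f,0,c['cx']],[0,f,c['cy']],[0,0,1.]])
    s=cv2.undistortPoints(np.array([[[u,v]]],float),K,np.array([c['k1'],0,0,0.]))[0,0]
    r=np.array([s[0],-s[1],-1.]); T=np.linalg.inv(np.array(c['view']))
    R,t=T[:3,:3],T[:3,3]; w=R@r
    if d is not None: return t+w*d
    return t+w*(z-t[2])/w[2]
def w2px(name,p):
    c=cams.calibration(name); f=200/np.tan(np.radians(c['vertical_fov']/2))
    q=(np.array(c['view'])@np.append(p,1))[:3]; s=np.array([q[0],-q[1]])/-q[2]
    s=s*(1+c['k1']*(s@s)); return np.array([c['cx'],c['cy']])+f*s
E
python3 - <<'E'
from h import *
np.set_printoptions(precision=4,suppress=True)
for n in ['scene','top']:
    im,d=snap(n,n+'0.png'); c=cams.calibration(n); print(n,c['vertical_fov'],c['cx'],c['cy'],c['k1'],np.linalg.inv(np.array(c['view']))[:3])
    for q in ['brown_egg','white_egg_a','egg_stand','carousel_foot','yellow_cup','knob_a']:
        r=cams.mark_of(n,q)
        for e in r[:4]:
            u,v=e['location'][0]*640,e['location'][1]*400
            z={'b':.095,'w':.095,'e':0,'c':0,'y':.0755,'k':.055}[q[0]]
            print(q,round(e['p'],2),round(u),round(v),px2w(n,u,v,z=z))
o=observe();print(o)
E
```

```text
pics
scene 51.719940833753675 325.30152729457507 203.8368011480344 -0.09281854932408931 [[ 0.486   0.6598 -0.5731 -0.0082]
 [-0.8739  0.3594 -0.3273 -0.2935]
 [-0.01    0.6599  0.7513  0.8548]]
brown_egg 0.79 283 166 [0.6356 0.2027 0.095 ]
brown_egg 0.65 317 195 [0.5876 0.0713 0.095 ]
brown_egg 0.63 241 164 [0.588  0.3079 0.095 ]
brown_egg 0.59 316 221 [0.5136 0.0305 0.095 ]
white_egg_a 0.82 259 188 [0.5371 0.2112 0.095 ]
white_egg_a 0.77 233 209 [0.4487 0.2261 0.095 ]
white_egg_a 0.48 419 255 [ 0.5388 -0.2183  0.095 ]
egg_stand 0.57 266 210 [0.5467 0.2087 0.    ]
carousel_foot 0.18 441 210 [ 0.7734 -0.2095  0.    ]
yellow_cup 0.79 441 212 [ 0.6989 -0.2195  0.0755]
knob_a 0.77 388 274 [ 0.4856 -0.1717  0.055 ]
knob_a 0.75 400 205 [ 0.6907 -0.1153  0.055 ]
knob_a 0.55 468 250 [ 0.6374 -0.3119  0.055 ]
top 54.705634780561574 318.72309254311006 202.0968630767288 -0.07610130159881978 [[ 0.0186  0.9866 -0.1619  0.458 ]
 [-0.9998  0.0167 -0.013   0.0428]
 [-0.0102  0.1621  0.9867  0.9372]]
brown_egg 0.8 314 222 [0.5525 0.0633 0.095 ]
brown_egg 0.6 293 192 [0.6191 0.112  0.095 ]
brown_egg 0
[... 286 characters left out ...]
.98 390 167 [ 0.6893 -0.1124  0.055 ]
knob_a 0.83 478 190 [ 0.6391 -0.3192  0.055 ]
knob_a 0.65 420 261 [ 0.4712 -0.178   0.055 ]
{'time_s': 0.7, 'q': array([ 54.4728,  21.8062,  74.3351,   0.0002,  83.8572, -12.3357]), 'qvel': array([ 0.0884,  0.0078,  0.1226, -0.0468,  0.1028, -0.0454]), 'joint_efforts': array([ -0.0003, -44.8247, -23.1434,  -0.0001,   0.0006,   0.    ]), 'position': array([0.2166, 0.5055, 0.2313]), 'tool_rot': array([[-0.9192,  0.3938,  0.    ],
       [ 0.3938,  0.9192,  0.    ],
       [-0.    ,  0.    , -1.    ]]), 'ft_force': array([ 0.248 , -0.1384, -1.0163]), 'wrist_torque': array([-0.0173, -0.0021,  0.0689]), 'gripper_force': 0.0, 'grip_width': 0.08531951225807875}
```

View pics/top0.png

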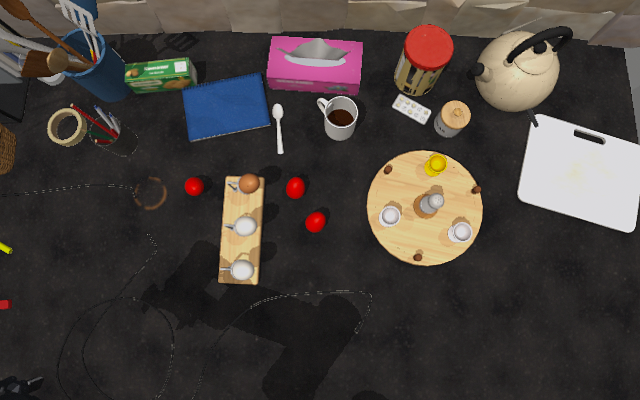

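View pics/scene0.png

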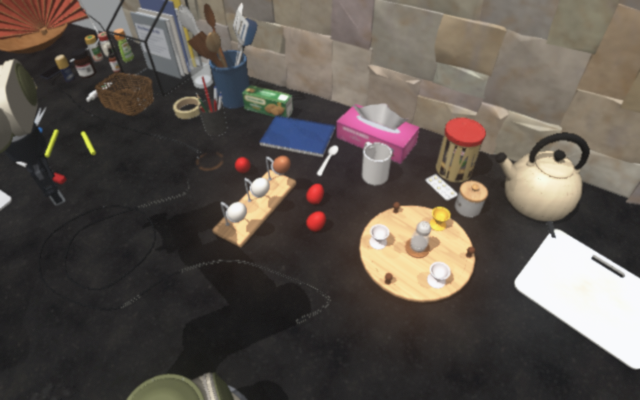

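Top view: the brown egg is at (248,184), with the white eggs at (245,226) and (242,270) and their stems on the left, so the stand's front faces right, towards the carousel. The disc centre is near (425,207). The yellow cup is at (436,164), on the far side, and the knobs are at (388,169), (477,190) and (418,258). The scene view agrees; the red eggs are decoys.

```bash
cat >> h.py <<'E'
from scipy.optimize import least_squares
def cloud(name,d,m):
    v,u=np.nonzero(m&(d>0)); 
    return np.array([px2w(name,a,b,d=d[b,a]) for a,b in zip(u,v)]),u,v
def egg_fit(P,c0,ax0):
    # residual = approx distance to egg surface
    def res(x):
        a=np.array([x[3],x[4],1.]);a/=np.linalg.norm(a)
        q=P-x[:3]; t=q@a; r=np.linalg.norm(q-np.outer(t,a),axis=1)
        s=np.sqrt(r**2+(t*np.where(t>0,22.5/36,1))**2)-.0225
        return s
    return least_squares(res,np.r_[c0,ax0[0]/ax0[2],ax0[1]/ax0[2]],loss='soft_l1',f_scale=.001)
def carousel(d,im,name='top',c=(0.6,-.203)):
    hsv=cv2.cvtColor(im,cv2.COLOR_RGB2HSV); 
    m=np.zeros(d.shape,bool); u0,v0=w2px(name,[*c,.04]).astype(int); m[v0-85:v0+85,u0-90:u0+90]=1
    P,u,v=cloud(name,d,m); return P,hsv[v,u],u,v
E
python3 - <<'E'
from h import *
np.set_printoptions(precision=4,suppress=True)
D={}
for n in ['top','scene']:
    im,d=snap(n); D[n]=(im,d)
    P,h,u,v=carousel(d,im,n)
    k=(P[:,2]>.027)&(P[:,2]<.038)&(np.hypot(P[:,0]-.6,P[:,1]+.203)<.16)
    Q=P[k]; hull=cv2.convexHull(Q[:,:2].astype(np.float32))[:,0]
    f=least_squares(lambda x:np.hypot(hull[:,0]-x[0],hull[:,1]-x[1])-x[2],[.6,-.203,.14],loss='soft_l1',f_scale=.002)
    print(n,'disc',f.x,Q[:,2].mean())
    c=f.x[:2]
    rr=np.hypot(P[:,0]-c[0],P[:,1]-c[1])
    y=(h[:,1]>170)&(h[:,0]>20)&(h[:,0]<33)&(rr<.13)&(P[:,2]>.045)
    t=P[y&(P[:,2]>.070)]; print('yellow pts',y.sum(),P[y].mean(0),len(t),t.mean(0) if len(t) else 0, (t.min(0)+t.max(0))/2 if len(t) else 0)
    g=(P[:,2]>.05)&(P[:,2]<.066)&(rr>.108)&(rr<.14)
    for p0 in [(.69,-.112),(.639,-.319),(.471,-.178)]:
        s=P[g&(np.hypot(P[:,0]-p0[0],P[:,1]-p0[1])<.03)]
        if len(s): print('knob',len(s),s.mean(0),np.degrees(np.arctan2(s.mean(0)[1]-c[1],s.mean(0)[0]-c[0])),np.hypot(*(s.mean(0)[:2]-c)))
allP=[]
for n in ['top','scene']:
  im,d=D[n]
  for nm,c0 in [('brown',(.638,.213,.095)),('wa',(.543,.213,.095)),('wb',(.448,.213,.095))]:
    u0,v0=w2px(n,c0).astype(int); m=np.zeros(d.shape,bool); m[v0-22:v0+22,u0-22:u0+22]=1
    P,u,v=cloud(n,d,m)
    k=(P[:,2]>.085)&(np.linalg.norm(P-np.array(c0)-[0,-.008,.008],axis=1)<.037)
    f=egg_fit(P[k],c0,(0,-.574,.819)); a=np.array([f.x[3],f.x[4],1]);a/=np.linalg.norm(a)
    print(n,nm,k.sum(),f.x[:3],a,np.abs(f.fun).mean())
E
```

```text
Traceback (most recent call last):
  File "h.py", line 34, in carousel
    P,u,v=cloud(name,d,m); return P,hsv[v,u],u,v
          ~~~~~^^^^^^^^^^
  File "h.py", line 22, in cloud
    return np.array([px2w(name,a,b,d=d[b,a]) for a,b in zip(u,v)]),u,v
                     ~~~~^^^^^^^^^^^^^^^^^^^
  File "h.py", line 8, in px2w
    c=cams.calibration(name); f=200/np.tan(np.radians(c['vertical_fov']/2))
ValueError: time passes only in moves, steps and waits
```

```bash
cat >> h.py <<'E'
import functools
cal=functools.lru_cache(None)(lambda n:cams.calibration(n))
def cloud(name,d,m):
    v,u=np.nonzero(m&(d>0)); c=cal(name); f=200/np.tan(np.radians(c['vertical_fov']/2))
    K=np.array([[f,0,c['cx']],[0,f,c['cy']],[0,0,1.]])
    s=cv2.undistortPoints(np.stack([u,v],1)[:,None].astype(float),K,np.array([c['k1'],0,0,0.]))[:,0]
    T=np.linalg.inv(np.array(c['view'])); z=d[v,u][:,None]
    return (np.c_[s[:,0],-s[:,1],-np.ones(len(s))]*z)@T[:3,:3].T+T[:3,3],u,v
E
cat > m1.py <<'E'
from h import *
np.set_printoptions(precision=4,suppress=True)
D={}
for n in ['top','scene']:
    im,d=snap(n); D[n]=(im,d)
    P,h,u,v=carousel(d,im,n)
    k=(P[:,2]>.027)&(P[:,2]<.038)&(np.hypot(P[:,0]-.6,P[:,1]+.203)<.16)
    Q=P[k]; hull=cv2.convexHull(Q[:,:2].astype(np.float32))[:,0]
    f=least_squares(lambda x:np.hypot(hull[:,0]-x[0],hull[:,1]-x[1])-x[2],[.6,-.203,.14],loss='soft_l1',f_scale=.002)
    print(n,'disc',f.x,Q[:,2].mean())
    c=f.x[:2]
    rr=np.hypot(P[:,0]-c[0],P[:,1]-c[1])
    y=(h[:,1]>170)&(h[:,0]>20)&(h[:,0]<33)&(rr<.13)&(P[:,2]>.045)
    t=P[y&(P[:,2]>.070)]; 
    if len(t): print('yellow',y.sum(),len(t),t.mean(0),(t.min(0)+t.max(0))/2)
    g=(P[:,2]>.05)&(P[:,2]<.066)&(rr>.112)&(rr<.14)
    a=np.degrees(np.arctan2(P[:,1]-c[1],P[:,0]-c[0]))
    lab=np.round(a[g]/5)
    import collections; print(sorted(collections.Counter(lab*5).items()))
    for p0 in [(.69,-.112),(.639,-.319),(.471,-.178)]:
        s=P[g&(np.hypot(P[:,0]-p0[0],P[:,1]-p0[1])<.03)]
        if len(s): print('knob',len(s),s.mean(0),np.degrees(np.arctan2(s.mean(0)[1]-c[1],s.mean(0)[0]-c[0])),np.hypot(*(s.mean(0)[:2]-c)))
for n in ['top','scene']:
  im,d=D[n]
  for nm,c0 in [('brown',(.638,.213,.095)),('wa',(.543,.213,.095)),('wb',(.448,.213,.095))]:
    u0,v0=w2px(n,c0).astype(int); m=np.zeros(d.shape,bool); m[v0-22:v0+22,u0-22:u0+22]=1
    P,u,v=cloud(n,d,m)
    k=(P[:,2]>.085)&(np.linalg.norm(P-np.array(c0)-[0,-.008,.008],axis=1)<.037)
    f=egg_fit(P[k],c0,(0,-.574,.819)); a=np.array([f.x[3],f.x[4],1]);a/=np.linalg.norm(a)
    print(n,nm,k.sum(),f.x[:3],a,np.abs(f.fun).mean())
E
python3 m1.py
```

```text
top disc [ 0.6017 -0.1979  0.139 ] 0.03230697966499124
yellow 294 110 [ 0.6978 -0.2204  0.0742] [ 0.696  -0.217   0.0755]
[(np.float64(-135.0), 2), (np.float64(-75.0), 27), (np.float64(-70.0), 28), (np.float64(-15.0), 2), (np.float64(-10.0), 1), (np.float64(45.0), 12), (np.float64(50.0), 35), (np.float64(165.0), 23), (np.float64(170.0), 25)]
knob 47 [ 0.6822 -0.1048  0.0602] 49.11633737158473 0.12308597086840094
knob 55 [ 0.6385 -0.3139  0.0598] -72.38491789024657 0.12167079898015626
knob 48 [ 0.4811 -0.1716  0.0603] 167.7106826274828 0.1233514305394938
scene disc [ 0.6011 -0.1999  0.139 ] 0.03163181864711143
[(np.float64(-75.0), 32), (np.float64(-70.0), 19), (np.float64(-15.0), 3), (np.float64(-10.0), 4), (np.float64(-5.0), 1), (np.float64(45.0), 17), (np.float64(50.0), 24), (np.float64(165.0), 16), (np.float64(170.0), 33)]
knob 41 [ 0.6826 -0.1087  0.0587] 48.183848496910805 0.12234630992910314
knob 51 [ 0.6365 -0.3181  0.0581] -73.3067624289558 0.12343819185965153
knob 49 [ 0.4777 -0.1746  0.0583] 168.40172201241623 0.12596380242871294
top brown 373 [0.6351 0.2138 0.0942] [-0.0141 -0.5721  0.8201] 0.0007408008408577985
top wa 360 [0.5416 0.2144 0.0932] [-0.0821 -0.5072  0.8579] 0.0007428541194450694
top wb 403 [0.4468 0.2163 0.0948] [-0.0214 -0.6082  0.7935] 0.000694230708171087
scene brown 265 [0.6372 0.2122 0.0947] [-0.0546 -0.6446  0.7626] 0.0010499462224666464
scene wa 278 [0.5422 0.214  0.0942] [-0.0382 -0.618   0.7852] 0.0008307993878109342
scene wb 302 [0.4466 0.216  0.0944] [-0.0124 -0.6097  0.7925] 0.0007201367067101223
```

Request:
move_arm(jaw=[3, 3, 3, 3, 3, 3, 3, 3, 3, 3, 3, 3], dp=[[-2.97, -2.46, 0], [-2.97, -2.46, 0], [-2.97, -2.46, 0], [-2.97, -2.46, 0], [-2.97, -2.46, 0], [-2.97, -2.46, 0], [-2.97, -2.46, 0], [-2.97, -2.46, 0], [-2.97, -2.46, 0], [-2.97, -2.46, 0], [-2.97, -2.46, 0], [-2.97, -2.46, 0]], turn=[[0, 0, 0], [0, 0, 0], [0, 0, 0], [0, 0, 0], [0, 0, 0], [0, 0, 0], [0, 0, 0], [0, 0, 0], [0, 0, 0], [0, 0, 0], [0, 0, 0], [0, 0, 0]], force=20)

```text
time_s: 1.85
position: [0.4284, 0.0919, 0.2316]
tool_rot: [[-0.919, 0.394, 0.001], [0.394, 0.919, 0.0], [-0.001, 0.0, -1.0]]
ft_force: [1.4, 1.4, 0.2]
grip_width: 0.0301
gripper_force: 0.0
```

Request:
move_arm(jaw=[3, 3, 3, 3, 3, 3, 3, 3, 3, 3, 3, 3], dp=[[-2.97, -2.46, 0], [-2.97, -2.46, 0], [-2.97, -2.46, 0], [-2.97, -2.46, 0], [-2.97, -2.46, 0], [-2.97, -2.46, 0], [-2.97, -2.46, 0], [-2.97, -2.46, 0], [-2.97, -2.46, 0], [-2.97, -2.46, 0], [-2.97, -2.46, 0], [-2.97, -2.46, 0]], turn=[[0, 0, 0], [0, 0, 0], [0, 0, 0], [0, 0, 0], [0, 0, 0], [0, 0, 0], [0, 0, 0], [0, 0, 0], [0, 0, 0], [0, 0, 0], [0, 0, 0], [0, 0, 0]])

```text
time_s: 2.85
position: [0.6397, -0.3196, 0.2312]
tool_rot: [[-0.919, 0.394, -0.0], [0.394, 0.919, 0.0], [0.0, 0.0, -1.0]]
ft_force: [0.7, -0.1, -0.1]
grip_width: 0.03
gripper_force: 0.0
```

Request:
move_arm(jaw=[3, 3, 3, 3, 3, 3, 3, 3], dp=[[0, 0, 1], [0, 0, 1], [0, 0, 1], [0, 0, 1], [0, 0, 1], [0, 0, 1], [0, 0, 1], [0, 0, 0]], turn=[[0, 0, 0.12], [0, 0, 0.12], [0, 0, 0.12], [0, 0, 0.12], [0, 0, 0.12], [0, 0, 0.12], [0, 0, 0.12], [0, 0, 0]])

```text
time_s: 3.52
position: [0.6386, -0.3174, 0.1589]
tool_rot: [[-0.316, 0.949, -0.003], [0.949, 0.316, 0.002], [0.003, -0.002, -1.0]]
ft_force: [-0.6, -0.5, -1.1]
grip_width: 0.0304
gripper_force: 0.0
```

Request:
move_arm(jaw=[3, 3, 3, 3, 3, 3, 3, 3, 3], dp=[[0, 0, 2], [0, 0, 2], [0, 0, 2], [0, 0, 1.6], [0, 0, 1.2], [0, 0, 1], [0, 0, 1], [0, 0, 0.8], [0, 0, 0]], turn=[[0, 0, 0], [0, 0, 0], [0, 0, 0], [0, 0, 0], [0, 0, 0], [0, 0, 0], [0, 0, 0], [0, 0, 0], [0, 0, 0]])

```text
time_s: 4.27
position: [0.6388, -0.3175, 0.0437]
tool_rot: [[-0.321, 0.947, -0.002], [0.947, 0.321, 0.001], [0.002, -0.001, -1.0]]
ft_force: [-0.1, 0.6, -0.2]
grip_width: 0.0298
gripper_force: 0.0
```

Request:
move_arm(jaw=[3, 3, 3, 3, 3, 3, 3, 3, 3, 3], dp=[[0.02, -0.62, 0], [0.02, -0.62, 0], [0.06, -1.24, 0], [0.06, -1.24, 0], [0.06, -1.24, 0], [0.06, -1.24, 0], [0.06, -1.24, 0], [0.06, -1.24, 0], [0.06, -1.24, 0], [0.06, -1.24, 0]], turn=[[0, 0, 0.05], [0, 0, 0.05], [0, 0, 0.1], [0, 0, 0.1], [0, 0, 0.1], [0, 0, 0.1], [0, 0, 0.1], [0, 0, 0.1], [0, 0, 0.1], [0, 0, 0.1]])

```text
time_s: 5.1
position: [0.5324, -0.3049, 0.0464]
tool_rot: [[0.547, 0.837, 0.003], [0.837, -0.547, -0.002], [0.0, 0.003, -1.0]]
ft_force: [3.0, 0.3, 0.3]
grip_width: 0.0298
gripper_force: 1.2
```

Request:
move_arm(jaw=[3, 3, 3, 3, 3, 3, 3, 3, 3, 3, 3, 3], dp=[[0.08, -1.24, 0], [0.08, -1.24, 0], [0.08, -1.24, 0], [0.08, -1.24, 0], [0.06, -1.24, 0], [0.06, -1.24, 0], [0.06, -1.24, 0], [0.06, -1.24, 0], [0.06, -1.24, 0], [0.06, -1.24, 0], [0.06, -1.24, 0], [0.06, -1.24, 0]], turn=[[0, 0, 0.1], [0, 0, 0.1], [0, 0, 0.1], [0, 0, 0.1], [0, 0, 0.1], [0, 0, 0.1], [0, 0, 0.1], [0, 0, 0.1], [0, 0, 0.1], [0, 0, 0.1], [0, 0, 0.1], [0, 0, 0.1]])

```text
time_s: 6.1
position: [0.4783, -0.1749, 0.0463]
tool_rot: [[0.978, -0.206, 0.001], [-0.206, -0.978, -0.002], [0.001, 0.002, -1.0]]
ft_force: [0.1, -2.3, 1.0]
grip_width: 0.0297
gripper_force: 1.3
```

Request:
move_arm(jaw=[3, 3, 3, 3, 3, 3, 3, 3, 3, 3], dp=[[0.06, -1.24, 0], [0.06, -1.24, 0], [0.06, -1.24, 0], [0.06, -1.24, 0], [0.06, -1.24, 0], [0.06, -1.24, 0], [0.02, -0.62, 0], [0.02, -0.62, 0], [0.02, -0.62, 0], [0, 0, 0]], turn=[[0, 0, 0.1], [0, 0, 0.1], [0, 0, 0.1], [0, 0, 0.1], [0, 0, 0.1], [0, 0, 0.1], [0, 0, 0.05], [0, 0, 0.05], [0, 0, 0.05], [0, 0, 0]])

```text
time_s: 6.93
position: [0.5288, -0.0983, 0.0461]
tool_rot: [[0.579, -0.816, 0.002], [-0.816, -0.579, -0.001], [0.002, -0.001, -1.0]]
ft_force: [-0.3, -0.2, 0.7]
grip_width: 0.0301
gripper_force: 0.0
```

```bash
cat > m2.py <<'E'
from h import *
np.set_printoptions(precision=4,suppress=True)
c=np.array([.6012,-.1988])
for n in ['top','scene']:
    im,d=snap(n,n+'_%.1f.png'%observe()['time_s']); P,h,u,v=carousel(d,im,n)
    rr=np.hypot(*(P[:,:2]-c).T); a=np.degrees(np.arctan2(P[:,1]-c[1],P[:,0]-c[0]))
    g=(P[:,2]>.05)&(P[:,2]<.066)&(rr>.114)&(rr<.14)
    for lo in range(-180,180,5):
        k=g&(a>=lo)&(a<lo+15); 
        if k.sum()>=35 and abs(a[k].mean()-lo-7.5)<2.5: print(n,'knob?',k.sum(),a[k].mean(),P[k].mean(0))
    y=(h[:,1]>150)&(h[:,0]>20)&(h[:,0]<33)&(rr<.13)&(P[:,2]>.068)
    if y.sum(): t=P[y]; print(n,'yellow',len(t),t.mean(0),(t.min(0)+t.max(0))/2)
    for e in cams.mark_of(n,'yellow_cup')[:2]:
        p=px2w(n,e['location'][0]*640,e['location'][1]*400,z=.0755); print(n,'net',e['p'],p,np.degrees(np.arctan2(p[1]-c[1],p[0]-c[0])),np.hypot(*(p[:2]-c)))
E
python3 m2.py
```

```text
top knob? 55 -111.9664767654375 [ 0.556  -0.3109  0.0602]
top knob? 47 8.607492357481163 [ 0.7222 -0.1805  0.0601]
top net 0.72 [0.6436 0.2198 0.0755] 84.21973565211528 0.4207325413896636
top net 0.67 [ 0.4994 -0.2082  0.0755] -174.74654834401971 0.1022120413076338
scene knob? 59 -112.54350847063768 [ 0.5533 -0.3143  0.0589]
scene knob? 42 8.102978078692043 [ 0.7217 -0.1817  0.0583]
scene net 0.77 [ 0.5057 -0.2193  0.0755] -167.86260213814265 0.09765696924121973
```

Request:
move_arm(jaw=[3, 3, 3, 3, 3], dp=[[0.02, -0.62, 0], [0.02, -0.62, 0], [0.01, -0.3, 0], [0.01, -0.22, 0], [0, 0, 0]], turn=[[0, 0, 0.05], [0, 0, 0.05], [0, 0, 0.025], [0, 0, 0.018], [0, 0, 0]])

```text
time_s: 7.55
position: [0.5431, -0.0897, 0.0454]
tool_rot: [[0.457, -0.889, 0.0], [-0.889, -0.457, -0.0], [0.0, -0.0, -1.0]]
ft_force: [0.3, -0.4, 0.4]
grip_width: 0.0301
gripper_force: 0.1
```

```bash
python3 m2.py
```

```text
top knob? 55 -119.40375668129204 [ 0.5417 -0.3044  0.0603]
top knob? 41 2.175207208100009 [ 0.7242 -0.1941  0.0604]
top net 0.7 [ 0.5027 -0.199   0.0755] -179.87026785053803 0.09852627246939825
scene knob? 57 -119.5978397193007 [ 0.5395 -0.3075  0.0593]
scene knob? 42 0.6962031644292196 [ 0.7228 -0.1973  0.0592]
scene net 0.89 [ 0.5141 -0.2006  0.0755] -178.82015359524897 0.08708758756143509
```

Request:
move_arm(jaw=[3, 3, 3, 3, 3, 5, 6.8, 6.8, 6.8, 6.8, 6.8, 6.8], dp=[[0, 0.3, 0], [0, 0, -2], [0, 0, -2], [0, 0, -2], [0, 0, -1.75], [0, 0, -1.75], [0, 0, -1.75], [0, 0, -1.75], [0, 0, -1.75], [0, 0, -1.75], [0, 0, -1.75], [0, 0, -1.75]], turn=[[0, 0, 0], [0, 0, 0], [0, 0, 0], [0, 0, 0], [0, 0, -0.12], [0, 0, -0.12], [0, 0, -0.12], [0, 0, -0.12], [0, 0, -0.12], [0, 0, -0.12], [0, 0, -0.12], [0, 0, -0.12]])

```text
time_s: 8.75
position: [0.5399, -0.0911, 0.2462]
tool_rot: [[0.992, -0.13, -0.0], [-0.13, -0.992, 0.0], [-0.0, -0.0, -1.0]]
ft_force: [-0.8, -0.1, -0.1]
grip_width: 0.068
gripper_force: 0.0
```

Request:
move_arm(jaw=[6.8, 6.8, 6.8, 6.8, 6.8, 6.8, 6.8, 6.8, 6.8, 6.8, 6.8, 6.8], dp=[[0, 0, 0], [0, 0, 0], [0, 0, 0], [0, 0, 0], [0, 0, 0], [0, 0, 0], [0, 0, 0], [0, 0, 0], [0, 0, 0], [0, 0, 0], [0, 0, 0], [0, 0, 0]], turn=[[0, 0, -0.12], [0, 0, -0.12], [0, 0, -0.12], [0, 0, -0.12], [0, 0, -0.12], [0, 0, -0.12], [0, 0, -0.12], [0, 0, -0.12], [0, 0, -0.12], [0, 0, -0.12], [0, 0, -0.12], [0, 0, -0.12]])

```text
time_s: 9.75
position: [0.54, -0.0911, 0.2453]
tool_rot: [[0.258, 0.966, -0.0], [0.966, -0.258, 0.0], [-0.0, -0.0, -1.0]]
ft_force: [0.0, 0.5, 0.2]
grip_width: 0.0682
gripper_force: 0.0
```

Request:
move_arm(jaw=[6.8, 6.8, 6.8, 6.8, 6.8, 6.8, 6.8, 6.8, 6.8, 6.8, 6.8, 6.8], dp=[[0, 0, 0], [0, 0, 0], [0, 0, 0], [2.9, 1.0, 0], [2.9, 1.0, 0], [2.9, 1.0, 0], [2.9, 1.0, 0], [2.9, 1.0, 0], [2.9, 1.0, 0], [2.9, 1.0, 0], [2.9, 1.0, 0], [2.9, 1.0, 0]], turn=[[0, 0, -0.12], [0, 0, -0.12], [0, 0, -0.01], [0, 0, 0], [0, 0, 0], [0, 0, 0], [0, 0, 0], [0, 0, 0], [0, 0, 0], [0, 0, 0], [0, 0, 0], [0, 0, 0]])

```text
time_s: 10.75
position: [0.6349, 0.1698, 0.2453]
tool_rot: [[0.021, 1.0, -0.0], [1.0, -0.021, -0.0], [-0.0, -0.0, -1.0]]
ft_force: [0.3, -0.9, -0.1]
grip_width: 0.0681
gripper_force: 0.0
```

```bash
python3 m2.py; sed -i 's/\[.top.,.scene.\]/["top","scene"]/' m1.py; python3 m1.py | grep -E "brown|wa|wb|disc|yellow"; python3 -c "
from rig import observe;o=observe();print(o['q'],o['position'],o['tool_rot'])"
```

```text
top knob? 52 -119.45827704868384 [ 0.5414 -0.3047  0.0608]
top knob? 41 2.2024241441652355 [ 0.7241 -0.1941  0.0606]
top knob? 49 121.24355379423376 [ 0.5359 -0.0911  0.0604]
top yellow 142 [ 0.5061 -0.2031  0.0735] [ 0.5059 -0.2003  0.0732]
top net 0.56 [ 0.5039 -0.1943  0.0755] 177.35433600684723 0.09744789358074657
scene knob? 58 -119.66961886908112 [ 0.5394 -0.3074  0.0593]
scene knob? 41 0.6989341407605527 [ 0.7233 -0.1973  0.0585]
scene knob? 46 122.40342043607804 [ 0.5353 -0.095   0.0588]
scene yellow 71 [ 0.506  -0.2047  0.073 ] [ 0.5048 -0.2021  0.0726]
scene net 0.96 [ 0.5042 -0.2032  0.0755] -177.39550848008997 0.0970722910568938
top disc [ 0.6016 -0.1978  0.1388] 0.03231704917799887
yellow 312 120 [ 0.5059 -0.2027  0.0742] [ 0.5058 -0.2001  0.0745]
scene disc [ 0.6012 -0.2003  0.1389] 0.03159160670907168
yellow 36 12 [ 0.5014 -0.2064  0.0725] [ 0.5032 -0.207   0.0727]
top brown 14 [0.6382 0.214  0.0904] [-0.0885 -0.2063  0.9745] 0.0012532034689653106
top wa 0 [0.543 0.213 0.095] [ 0.     -0.5739  0.8189] nan
top wb 0 [0.448 0.213 0.095] [ 0.     -0.5739  0.8189] nan
scene brown 261 [0.637  0.2123 0.0942] [-0.0304 -0.6091  0.7925] 0.0009784453229444501
scene wa 282 [0.5421 0.2139 0.0943] [-0.0196 -0.6021  0.7982] 0.0008784021835340735
scene wb 304 [0.4468 0.216  0.0941] [-0.0296 -0.5969  0.8018] 0.00069761241095071
[ 4.47651498e+00  3.25512993e+01  5.37189585e+01 -1.57336885e-02
  9.37399368e+01  5.58011873e+00] [0.63456526 0.16746843 0.2453648 ] [[ 1.92781896e-02  9.99814146e-01 -1.56001421e-04]
 [ 9.99814116e-01 -1.92782338e-02 -2.87071586e-04]
 [-2.90025665e-04 -1.50438202e-04 -9.99999947e-01]]m1.py:30: RuntimeWarning: Mean of empty slice.
  print(n,nm,k.sum(),f.x[:3],a,np.abs(f.fun).mean())
  ret = ret.dtype.type(ret / rcount)
```

Request:
move_arm(jaw=[6.8, 6.8, 6.8, 6.8, 6.8, 6.8, 6.8], dp=[[0, 0, 0], [0, 0, 0], [0, 0, 0], [0, 0, 0], [0, 0, 0], [0, 0, 0], [0, 0, 0]], turn=[[0, 0.102, 0], [0, 0.102, 0], [0, 0.102, 0], [0, 0.102, 0], [0, 0.102, 0], [0, 0.102, 0], [0, 0, 0]])

```text
time_s: 11.63
position: [0.6346, 0.1649, 0.2438]
tool_rot: [[0.021, 1.0, 0.01], [0.816, -0.023, 0.577], [0.577, -0.004, -0.817]]
ft_force: [0.3, -1.0, -1.1]
grip_width: 0.0679
gripper_force: 0.0
```

```bash
cat > go.py <<'E'
import sys; from h import *
np.set_printoptions(precision=4,suppress=True)
t=np.array(eval(sys.argv[1])); o=observe(); R=np.array(o['tool_rot']); print(o['q'],o['position'],R[:,2],'dp cm',R.T@(t-o['position'])*100)
E
python3 go.py "[.635,.1736,.1515]"; python3 go.py "[.636,.2195,.086]"
```

```text
[-9.2361 31.5367 63.5588 34.8368 90.5535 -9.262 ] [0.6346 0.1649 0.2438] [ 0.0102  0.5771 -0.8166] dp cm [-4.6152  0.0521  8.0452]
[-9.2361 31.5367 63.5588 34.8368 90.5535 -9.262 ] [0.6346 0.1649 0.2438] [ 0.0102  0.5771 -0.8166] dp cm [-4.6461  0.0709 16.0439]
```

Request:
move_arm(jaw=[6.8, 6.8, 6.8, 6.8, 6.8, 6.8], dp=[[-0.92, 0.01, 1.6], [-0.92, 0.01, 1.6], [-0.92, 0.01, 1.6], [-0.92, 0.01, 1.6], [-0.92, 0.01, 1.6], [0, 0, 0]], turn=[[0, 0, 0], [0, 0, 0], [0, 0, 0], [0, 0, 0], [0, 0, 0], [0, 0, 0]])

```text
time_s: 12.13
position: [0.634, 0.1767, 0.1504]
tool_rot: [[0.017, 1.0, 0.005], [0.82, -0.017, 0.572], [0.572, -0.006, -0.82]]
ft_force: [0.1, -0.5, -0.7]
grip_width: 0.0682
gripper_force: 0.0
```

```bash
python3 go.py "[.636,.2195,.086]"
python3 - <<'E'
from h import *
im,d=snap('scene'); cv2.imwrite('pics/s2.png',cv2.resize(im[110:260,190:390,::-1],None,fx=4,fy=4))
E
```

```text
[ -8.0395  36.2326  70.8982  35.1471  80.2244 -15.4087] [0.634  0.1767 0.1504] [ 0.005   0.5722 -0.8201] dp cm [-0.1697  0.1686  7.7347]
```

View pics/s2.png

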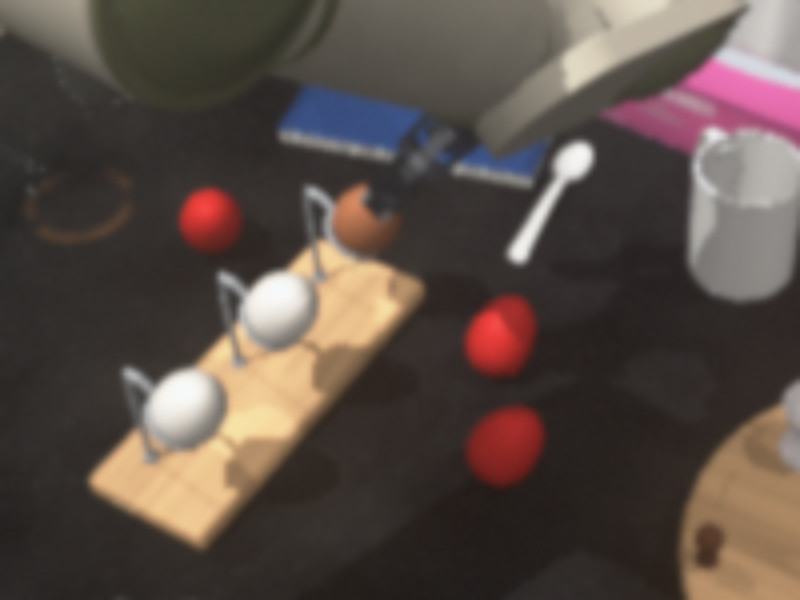

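The crop shows the near finger in line with the brown egg (about (365,215) in the crop), with the ring and stem on its left. The path in is clear.

Request:
move_arm(jaw=[6.8, 6.8, 6.8, 6.8, 6.8, 6.8, 6.8], dp=[[-0.05, 0.05, 1.2], [-0.05, 0.05, 1.2], [-0.05, 0.05, 1.2], [-0.02, 0.02, 1.2], [0, 0, 0.8], [0, 0, 0.6], [0, 0, 0]], turn=[[0, 0, 0], [0, 0, 0], [0, 0, 0], [0, 0, 0], [0, 0, 0], [0, 0, 0], [0, 0, 0]])

```text
time_s: 12.77
position: [0.6371, 0.2118, 0.1004]
tool_rot: [[0.014, 1.0, 0.008], [0.818, -0.016, 0.575], [0.575, -0.002, -0.818]]
ft_force: [0.5, 0.3, 0.3]
grip_width: 0.0678
gripper_force: 0.0
```

```bash
python3 go.py "[.636,.2195,.086]"
```

```text
[ -4.8649  39.856   73.0134  36.6543  73.7312 -16.5925] [0.6371 0.2118 0.1004] [ 0.0076  0.5745 -0.8185] dp cm [-0.2002 -0.1151  1.6214]
```

Request:
move_arm(jaw=[6.8, 6.8, 6.8, 6.8], dp=[[-0.1, -0.05, 0.6], [-0.1, -0.05, 0.6], [0, 0, 0.4], [0, 0, 0]], turn=[[0, 0, 0], [0, 0, 0], [0, 0, 0], [0, 0, 0]])

```text
time_s: 13.1
position: [0.6364, 0.2188, 0.0867]
tool_rot: [[0.014, 1.0, 0.009], [0.818, -0.017, 0.575], [0.575, -0.001, -0.818]]
ft_force: [-0.5, 0.2, 0.0]
grip_width: 0.0678
gripper_force: 0.0
```

Request:
move_arm(jaw=[5, 4, 4, 4, 4, 4, 4], dp=[[0, 0, 0], [0, 0, 0], [0, 0, 0], [0, 0, 0], [0, 0, 0], [0, 0, 0], [0, 0, 0]], turn=[[0, 0, 0], [0, 0, 0], [0, 0, 0], [0, 0, 0], [0, 0, 0], [0, 0, 0], [0, 0, 0]], force=20)

```text
time_s: 13.68
position: [0.6368, 0.2183, 0.0878]
tool_rot: [[0.014, 1.0, 0.01], [0.818, -0.017, 0.574], [0.575, 0.0, -0.818]]
ft_force: [-3.5, -2.6, 4.5]
grip_width: 0.0433
gripper_force: 20.3
```

Request:
move_arm(jaw=[4, 4, 4, 4, 4, 4, 4, 4, 4, 4], dp=[[0, 0, -0.3], [0, 0, -0.5], [0, 0, -0.8], [0, 0, -1], [0, 0, -1], [0, 0, -1.2], [0, 0, -1.2], [0, 0, -1.2], [0, 0, -0.8], [0, 0, 0]], turn=[[0, 0, 0], [0, 0, 0], [0, 0, 0], [0, 0, 0], [0, 0, 0], [0, 0, 0], [0, 0, 0], [0, 0, 0], [0, 0, 0], [0, 0, 0]])

```text
time_s: 14.52
position: [0.6368, 0.1713, 0.1549]
tool_rot: [[0.013, 1.0, 0.013], [0.819, -0.018, 0.574], [0.574, 0.003, -0.819]]
ft_force: [-0.0, -0.5, 0.1]
grip_width: 0.0432
gripper_force: 20.5
```

```bash
cat > eggin.py <<'E'
from h import *
np.set_printoptions(precision=4,suppress=True)
o=observe();R=np.array(o['tool_rot']);p=np.array(o['position']);print(o['q'],p,o['grip_width'],o['gripper_force'])
for n in ['scene','top']:
    im,d=snap(n,'e_%s_%.1f.png'%(n,o['time_s'])); hsv=cv2.cvtColor(im,cv2.COLOR_RGB2HSV)
    c0=p-R[:,2]*.011; u0,v0=w2px(n,c0).astype(int)
    m=np.zeros(d.shape,bool); m[max(v0-35,0):v0+35,u0-35:u0+35]=1
    P,u,v=cloud(n,d,m); h=hsv[v,u]
    k=((h[:,0]<16)&(h[:,1]>90)&(h[:,2]>50))&(np.linalg.norm(P-c0,axis=1)<.045)
    if k.sum()<25: print(n,k.sum()); continue
    f=egg_fit(P[k],c0,-R[:,2]); a=np.array([f.x[3],f.x[4],1]);a/=np.linalg.norm(a)
    print(n,k.sum(),'origin',f.x[:3],'axis',a,'lean rel tool',np.degrees(np.arccos(-a@R[:,2])),'in tool',R.T@(f.x[:3]-p)*1000,np.abs(f.fun).mean())
    f=least_squares(lambda x:egg_res(P[k],x,-R[:,2]),c0,loss='soft_l1',f_scale=.001); print('  fixed axis',f.x,R.T@(f.x-p)*1000)
E
cat >> h.py <<'E'
def egg_res(P,x,a):
    q=P-x; t=q@a; r=np.linalg.norm(q-np.outer(t,a),axis=1)
    return np.sqrt(r**2+(t*np.where(t>0,22.5/36,1))**2)-.0225
E
python3 eggin.py
```

```text
[ -8.5572  36.0375  70.5263  35.2664  80.5693 -15.7629] [0.6368 0.1713 0.1549] 0.043212093047501565 20.46352207660675
scene 41 origin [0.6421 0.1631 0.1596] axis [-0.5935 -0.29    0.7508] lean rel tool 37.921909518874585 in tool [-3.9871  5.4773 -8.5327] 0.0005795159714841713
  fixed axis [0.6377 0.1644 0.1616] [-1.8131  1.0825 -9.5083]
top 309 origin [0.6355 0.1669 0.16  ] axis [-0.0351 -0.5509  0.8339] lean rel tool 2.0274003643491167 in tool [-0.7312 -1.1498 -6.7488] 0.0006168505002335573
  fixed axis [0.6353 0.1669 0.1602] [-0.5793 -1.3763 -6.9278]
```

Request:
move_arm(jaw=[4, 4, 4, 4, 4, 4, 4, 4, 4, 4], dp=[[0.96, 0, -1.37], [0.96, 0, -1.37], [0.96, 0, -1.37], [0, 0, 0], [0, 0, 0], [0, 0, 0], [0, 0, 0], [0, 0, 0], [0, 0, 0], [0, 0, 0]], turn=[[0, 0, 0], [0, 0, 0], [0, 0, 0], [0, -0.1, 0], [0, -0.1, 0], [0, -0.1, 0], [0, -0.11, 0], [0, -0.11, 0], [0, -0.09, 0], [0, 0, 0]])

```text
time_s: 15.45
position: [0.6353, 0.1755, 0.2026]
tool_rot: [[0.013, 1.0, -0.001], [1.0, -0.013, -0.0], [-0.0, -0.001, -1.0]]
ft_force: [0.4, 0.0, -0.5]
grip_width: 0.0437
gripper_force: 20.6
```

Request:
move_arm(jaw=[4, 4, 4, 4, 4, 4, 4, 4, 4, 4, 4, 4], dp=[[-1, -0.3, 0], [-2, -0.7, 0], [-3, -1.1, 0], [-3.9, -1.4, 0.2], [-3.9, -1.4, 0.4], [-3.9, -1.4, 0.4], [-3.9, -1.4, 0.4], [-3.9, -1.4, 0.4], [-3.9, -1.4, 0.4], [-3.9, -1.4, 0.4], [-3, -1, 0.4], [-1.4, -0.3, 0]], turn=[[0, 0, 0], [0, 0, 0], [0, 0, 0], [0, 0, 0], [0, 0, 0], [0, 0, 0], [0, 0, 0], [0, 0, 0], [0, 0, 0], [0, 0, 0], [0, 0, 0], [0, 0, 0]])

```text
time_s: 16.45
position: [0.4947, -0.2063, 0.1712]
tool_rot: [[0.023, 1.0, -0.0], [1.0, -0.023, 0.005], [0.005, -0.001, -1.0]]
ft_force: [0.3, -0.3, -0.7]
grip_width: 0.0434
gripper_force: 20.6
```

```bash
python3 eggin.py; python3 go.py "[.5054,-.2010,.16]"; python3 m2.py
```

```text
[-35.4013  23.442   82.2672   0.2151  74.4684 -34.1486] [ 0.4947 -0.2063  0.1712] 0.043401684681016996 20.60724824666977
scene 121 origin [ 0.4941 -0.2072  0.1806] axis [ 0.039  -0.0003  0.9992] lean rel tool 2.223961555689828 in tool [-0.8832 -0.5629 -9.4134] 0.0009659926489639113
  fixed axis [ 0.4943 -0.2072  0.1802] [-0.9566 -0.3351 -8.9891]
top 85 origin [ 0.4982 -0.2089  0.1792] axis [-0.2286  0.18    0.9567] lean rel tool 17.101409216452215 in tool [-2.5184  3.5714 -8.0061] 0.0009956148750655497
  fixed axis [ 0.4959 -0.2079  0.1809] [-1.5518  1.2423 -9.7132]
[-35.2374  23.4493  82.1545   0.2202  74.5132 -33.9759] [ 0.4958 -0.2052  0.1718] [ 0.0005  0.0042 -1.    ] dp cm [0.4389 0.9478 1.1803]
top knob? 40 2.139290939544723 [ 0.7241 -0.1942  0.0604]
top knob? 50 121.23625851217965 [ 0.5359 -0.0912  0.0604]
top yellow 113 [ 0.5068 -0.1991  0.0754] [ 0.5059 -0.1986  0.1264]
top net 0.63 [ 0.5101 -0.1988  0.0755] 179.98012477291283 0.09106287728495932
scene knob? 58 -119.68760219005166 [ 0.5393 -0.3074  0.0593]
scene knob? 45 122.3422670454746 [ 0.5355 -0.0951  0.0585]
scene net 0.75 [ 0.5063 -0.2051  0.0755] -176.1921165723243 0.09509038418109489
```

Request:
move_arm(jaw=[4, 4, 4, 4, 4, 4, 4, 4], dp=[[0.25, 0.45, 0.5], [0.25, 0.45, 0.9], [0, 0, 1.3], [0, 0, 1.5], [0, 0, 1.2], [0, 0, 0.8], [0, 0, 0.5], [0, 0, 0]], turn=[[0, 0, 0], [0, 0, 0], [0, 0, 0], [0, 0, 0], [0, 0, 0], [0, 0, 0], [0, 0, 0], [0, 0, 0]])

```text
time_s: 17.42
position: [0.5066, -0.1965, 0.1042]
tool_rot: [[0.016, 1.0, -0.002], [1.0, -0.016, 0.003], [0.003, -0.002, -1.0]]
ft_force: [0.3, 0.3, -1.2]
grip_width: 0.0431
gripper_force: 20.6
```

```bash
python3 eggin.py; python3 go.py "[.505,-.20,.0784]"
python3 - <<'E'
from h import *
a=[]
for n in ['scene','top']:
    im,d=snap(n); u,v=w2px(n,[.505,-.2,.085]).astype(int)
    a.append(cv2.resize(im[v-37:v+37,u-37:u+37,::-1],(396,396),interpolation=cv2.INTER_CUBIC))
cv2.imwrite('pics/c1.png',np.hstack(a))
E
```

```text
[-33.7351  28.4575  86.3367   0.1145  65.3821 -32.8502] [ 0.5066 -0.1965  0.1042] 0.04309201301341315 20.610528588294983
scene 105 origin [ 0.5068 -0.1975  0.1095] axis [-0.0641 -0.1377  0.9884] lean rel tool 8.607227569864362 in tool [-1.0273  0.1806 -5.2793] 0.0006300609013322342
  fixed axis [ 0.5064 -0.1981  0.1119] [-1.5764 -0.1535 -7.7104]
top 5
[-33.7625  28.3539  86.2408   0.1097  65.4388 -32.8528] [ 0.507  -0.1971  0.1056] [ 0.0005  0.0018 -1.    ] dp cm [-0.3016 -0.1986  2.7202]
```

View pics/c1.png

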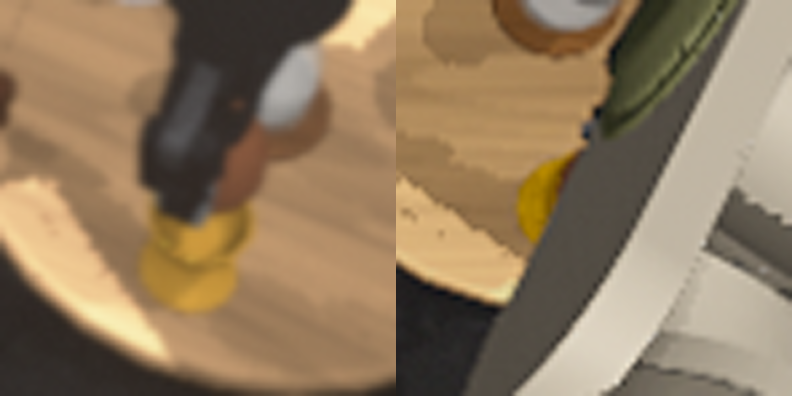

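The left half (scene) shows the brown egg between the fingers, just above the yellow cup (about (200,230)). In the top view the arm hides the egg. It needs about 3 mm towards -y before I lower it.

Request:
move_arm(jaw=[4, 4, 4, 4, 4, 4], dp=[[-0.15, -0.1, 0.3], [-0.15, -0.1, 0.4], [0, 0, 0.4], [0, 0, 0.3], [0, 0, 0], [0, 0, 0]], turn=[[0, 0, 0], [0, 0, 0], [0, 0, 0], [0, 0, 0], [0, 0, 0], [0, 0, 0]])

```text
time_s: 18.12
position: [0.5046, -0.2001, 0.0911]
tool_rot: [[0.017, 1.0, -0.0], [1.0, -0.017, 0.002], [0.002, -0.0, -1.0]]
ft_force: [1.1, -0.5, 0.3]
grip_width: 0.0435
gripper_force: 20.6
```

```bash
python3 eggin.py|grep -A1 scene; python3 go.py "[.505,-.20,.0784]"
python3 - <<'E'
from h import *
np.set_printoptions(precision=4,suppress=True)
im,d=snap('scene'); P,h,u,v=carousel(d,im,'scene'); rr=np.hypot(P[:,0]-.505,P[:,1]+.2)
y=(h[:,1]>150)&(h[:,0]>20)&(h[:,0]<33)&(rr<.035)&(P[:,2]>.04)
# cup outer: lateral sides at base: use per-height circle fit on lower body
for lo,hi in [(.04,.05),(.05,.06),(.06,.07),(.068,.08)]:
    k=y&(P[:,2]>lo)&(P[:,2]<hi); Q=P[k]
    if k.sum()>8:
        f=least_squares(lambda x:np.hypot(Q[:,0]-x[0],Q[:,1]-x[1])-x[2],[.505,-.2,.018],loss='soft_l1',f_scale=.001); print(lo,k.sum(),f.x)
print(observe()['position'],observe()['q'])
E
```

```text
scene 107 origin [ 0.5048 -0.2015  0.0969] axis [-0.0553 -0.0941  0.994 ] lean rel tool 6.1643846503525355 in tool [-1.4266  0.2262 -5.7712] 0.0008051226889877568
  fixed axis [ 0.5045 -0.2018  0.0988] [-1.6842 -0.0976 -7.6715]
[-34.1765  29.313   87.351    0.1081  63.3848 -33.2524] [ 0.5047 -0.2002  0.0915] [ 0.0002  0.0019 -1.    ] dp cm [0.0139 0.0265 1.3059]
[ 0.5047 -0.2001  0.0915] [-34.1744  29.31    87.3513   0.1066  63.3862 -33.2494]
```

Request:
move_arm(jaw=[4, 4, 4, 4, 4, 4], dp=[[0, 0.03, 0.3], [0, 0, 0.3], [0, 0, 0.2], [0, 0, 0.15], [0, 0, 0.1], [0, 0, 0]], turn=[[0, 0, 0], [0, 0, 0], [0, 0, 0], [0, 0, 0], [0, 0, 0], [0, 0, 0]])

```text
time_s: 18.77
position: [0.5048, -0.2, 0.0806]
tool_rot: [[0.017, 1.0, -0.0], [1.0, -0.017, 0.002], [0.002, -0.0, -1.0]]
ft_force: [-0.2, 0.9, -0.0]
grip_width: 0.0437
gripper_force: 20.6
```

Request:
move_arm(jaw=[4, 4, 4, 4], dp=[[0, 0, 0.08], [0, 0, 0.06], [0, 0, 0], [0, 0, 0]], turn=[[0, 0, 0], [0, 0, 0], [0, 0, 0], [0, 0, 0]])

```text
time_s: 19.1
position: [0.505, -0.2001, 0.0795]
tool_rot: [[0.017, 1.0, 0.0], [1.0, -0.017, 0.002], [0.002, 0.0, -1.0]]
ft_force: [-0.4, -0.3, -0.6]
grip_width: 0.044
gripper_force: 20.6
```

Request:
move_arm(jaw=[4, 4, 4], dp=[[0, 0, 0.1], [0, 0, 0], [0, 0, 0]], turn=[[0, 0, 0], [0, 0, 0], [0, 0, 0]])

```text
time_s: 19.35
position: [0.5051, -0.2001, 0.0786]
tool_rot: [[0.017, 1.0, 0.0], [1.0, -0.017, 0.002], [0.002, 0.0, -1.0]]
ft_force: [0.5, 0.5, 1.3]
grip_width: 0.0439
gripper_force: 20.7
```

Request:
move_arm(jaw=[4, 4, 4], dp=[[0, 0, 0.1], [0, 0, 0], [0, 0, 0]], turn=[[0, 0, 0], [0, 0, 0], [0, 0, 0]])

```text
time_s: 19.6
position: [0.5053, -0.2001, 0.0778]
tool_rot: [[0.017, 1.0, 0.001], [1.0, -0.017, 0.002], [0.002, 0.001, -1.0]]
ft_force: [2.5, 1.9, 3.9]
grip_width: 0.0437
gripper_force: 20.9
```

```bash
python3 eggin.py|grep -A1 scene;python3 eggin.py|grep -A1 scene; python3 -c "
from rig import observe;o=observe();print(o['position'],o['ft_force'],o['joint_efforts'])"
```

```text
scene 94 origin [ 0.5052 -0.2011  0.0839] axis [-0.0154 -0.1064  0.9942] lean rel tool 6.065277891265953 in tool [-1.0256 -0.1458 -6.109 ] 0.0005646169667571768
  fixed axis [ 0.5053 -0.2015  0.0858] [-1.447  -0.0491 -7.9929]
scene 95 origin [ 0.5056 -0.2013  0.0841] axis [-0.0771 -0.0787  0.9939] lean rel tool 6.213447220079512 in tool [-1.1496  0.3063 -6.3816] 0.0008532114511161144
  fixed axis [ 0.505  -0.2013  0.0861] [-1.2402 -0.2525 -8.3097]
[ 0.50531055 -0.2000929   0.07776724] [2.99460952 1.82768969 5.44444468] [-1.69938605e+00 -4.46882915e+01 -1.59306800e+01 -6.98438957e-01
  2.82338373e-01  8.20093876e-03]
```

Request:
move_arm(jaw=[4, 4, 4], dp=[[0.04, 0.06, -0.04], [0, 0, 0], [0, 0, 0]], turn=[[0, 0, 0], [0, 0, 0], [0, 0, 0]])

```text
time_s: 20.05
position: [0.5054, -0.1997, 0.0777]
tool_rot: [[0.017, 1.0, -0.0], [1.0, -0.017, 0.002], [0.002, -0.001, -1.0]]
ft_force: [0.8, -0.6, 1.3]
grip_width: 0.0438
gripper_force: 20.7
```

Run:
```python
from h import *
im,d=snap('scene'); u,v=w2px('scene',[.505,-.2,.085]).astype(int)
cv2.imwrite('pics/c2.png',cv2.resize(im[v-30:v+30,u-30:u+30,::-1],(540,540),interpolation=cv2.INTER_CUBIC)); o=observe(); print(o['position'],o['ft_force'])
```

```text
[ 0.50542864 -0.19974615  0.07769468] [ 1.38433021 -1.01114315  1.63505225]
```

View pics/c2.png

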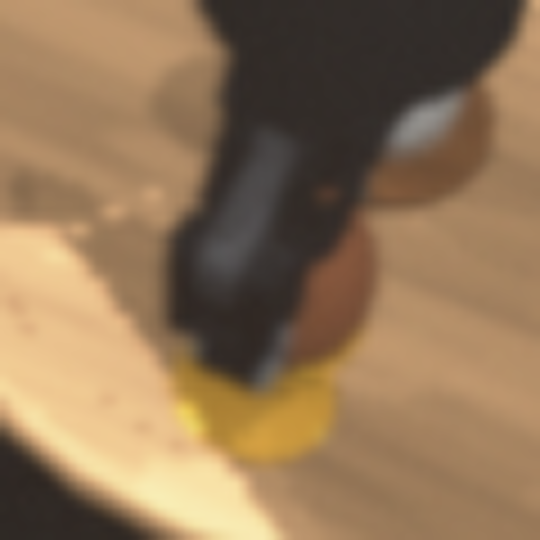

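The egg's lower end sits inside the yellow cup's rim (about (300,370)), and the contact force is small and mostly vertical. I'll release it gently.

Request:
move_arm(jaw=[4.5, 4.7, 5, 5.4, 5.8, 6.4, 6.8, 6.8], dp=[[0, 0, 0], [0, 0, 0], [0, 0, 0], [0, 0, 0], [0, 0, 0], [0, 0, 0], [0, 0, 0], [0, 0, 0]], turn=[[0, 0, 0], [0, 0, 0], [0, 0, 0], [0, 0, 0], [0, 0, 0], [0, 0, 0], [0, 0, 0], [0, 0, 0]])

```text
time_s: 20.77
position: [0.5055, -0.1997, 0.0779]
tool_rot: [[0.017, 1.0, -0.0], [1.0, -0.017, 0.002], [0.002, -0.0, -1.0]]
ft_force: [0.6, -0.5, -0.3]
grip_width: 0.0682
gripper_force: 0.0
```

Request:
move_arm(jaw=[6.8, 6.8, 6.8, 6.8, 6.8, 6.8, 6.8, 6.8, 6.8, 6.8, 6.8, 6.8], dp=[[0, 0, -0.6], [0, 0, -1], [0, 0, -1.2], [0, 0, -1.2], [0, 0, -1.5], [0, 0, -1.5], [0, 0, -1.5], [0, 0, -1.5], [3.5, 0, 0], [3.8, 0, 0], [3.8, 0, 0], [3.8, 0, 0]], turn=[[0, 0, 0], [0, 0, 0], [0, 0, 0], [0, 0, 0], [0, 0, 0], [0, 0, 0], [0, 0, 0], [0, 0, 0], [0, 0, 0], [0, 0, 0], [0, 0, 0], [0, 0, 0]])

```text
time_s: 21.77
position: [0.5079, -0.0495, 0.1793]
tool_rot: [[0.018, 1.0, 0.001], [1.0, -0.018, 0.002], [0.002, 0.001, -1.0]]
ft_force: [0.2, 0.3, -0.2]
grip_width: 0.0677
gripper_force: 0.0
```

```bash
cat > fin.py <<'E'
from h import *
np.set_printoptions(precision=4,suppress=True)
a=[];Q=[]
for n in ['scene','top']:
    im,d=snap(n); hsv=cv2.cvtColor(im,cv2.COLOR_RGB2HSV); c0=np.array([.505,-.2,.09]); u0,v0=w2px(n,c0).astype(int)
    a.append(cv2.resize(im[v0-37:v0+37,u0-37:u0+37,::-1],(396,396),interpolation=cv2.INTER_CUBIC))
    m=np.zeros(d.shape,bool); m[v0-30:v0+30,u0-30:u0+30]=1
    P,u,v=cloud(n,d,m); h=hsv[v,u]; k=(h[:,0]<16)&(h[:,1]>90)&(np.linalg.norm(P-c0-[0,0,.008],axis=1)<.04)&(P[:,2]>.08)
    f=egg_fit(P[k],c0,(0,0,1)); x=f.x; print(n,k.sum(),x[:3],'lean deg x,y',np.degrees(np.arctan(x[3:])),np.abs(f.fun).mean(), 'top z',np.sort(P[k][:,2])[-5:].mean(),P[k][np.argsort(P[k][:,2])[-8:]].mean(0)); Q.append(P[k])
f=egg_fit(np.vstack(Q),c0,(0,0,1)); print('both',f.x[:3],np.degrees(np.arctan(f.x[3:])))
cv2.imwrite('pics/f_%.0f.png'%(observe()['time_s']*10),np.hstack(a)); print(observe()['time_s'])
E
python3 fin.py; ls pics | tail -3
```

```text
scene 369 [ 0.5061 -0.2011  0.0856] lean deg x,y [0.673  0.8704] 0.0007383698156573294 top z 0.12265061407872693 [ 0.5043 -0.2025  0.1224]
top 0 [ 0.505 -0.2    0.09 ] lean deg x,y [0. 0.] nan top z nan [nan nan nan]
both [ 0.5061 -0.2011  0.0856] [0.673  0.8704]
21.8667
top_16.6.png
top_6.9.png
top_7.5.pngfin.py:9: RuntimeWarning: Mean of empty slice.
  f=egg_fit(P[k],c0,(0,0,1)); x=f.x; print(n,k.sum(),x[:3],'lean deg x,y',np.degrees(np.arctan(x[3:])),np.abs(f.fun).mean(), 'top z',np.sort(P[k][:,2])[-5:].mean(),P[k][np.argsort(P[k][:,2])[-8:]].mean(0)); Q.append(P[k])
  ret = ret.dtype.type(ret / rcount)
  ret = um.true_divide(
```

Request:
move_arm(jaw=[6.8, 6.8, 6.8, 6.8, 6.8, 6.8, 6.8, 6.8], dp=[[2, -1, -1.5], [3, -1, -1.5], [3, -1, -1.5], [3, -1, -1], [3, -1, 0], [3, -1, 0], [2, 0, 0], [0, 0, 0]], turn=[[0, 0, 0], [0, 0, 0], [0, 0, 0], [0, 0, 0], [0, 0, 0], [0, 0, 0], [0, 0, 0], [0, 0, 0]])

```text
time_s: 22.53
position: [0.4508, 0.1424, 0.2347]
tool_rot: [[0.014, 1.0, 0.002], [1.0, -0.014, 0.003], [0.003, 0.002, -1.0]]
ft_force: [0.8, 0.3, 0.1]
grip_width: 0.0681
gripper_force: 0.0
```

```bash
python3 fin.py; python3 m2.py|grep knob; cp pics/f_2*.png pics/ 2>/dev/null; cp "$(ls -t pics/f_*.png|head -1)" pics/last.png
```

```text
scene 361 [ 0.506  -0.2012  0.0853] lean deg x,y [1.2388 1.245 ] 0.0007313982401792793 top z 0.122061884143193 [ 0.506  -0.2027  0.1218]
top 329 [ 0.5058 -0.2008  0.0869] lean deg x,y [4.7312 5.984 ] 0.0005666932422863911 top z 0.1246604493194007 [ 0.5056 -0.1975  0.124 ]
both [ 0.5059 -0.2011  0.0865] [4.2186 5.4209]
22.6333
top knob? 53 -119.41665401253528 [ 0.5414 -0.3048  0.0607]
top knob? 41 2.2374768488747034 [ 0.724  -0.194   0.0604]
top knob? 49 121.2999871132014 [ 0.5357 -0.0911  0.0604]
scene knob? 58 -119.5145832347625 [ 0.5397 -0.3075  0.0591]
scene knob? 43 0.8774069934431018 [ 0.7232 -0.1969  0.0582]
scene knob? 44 122.45709679405962 [ 0.5352 -0.0949  0.0591]
```

View pics/last.png

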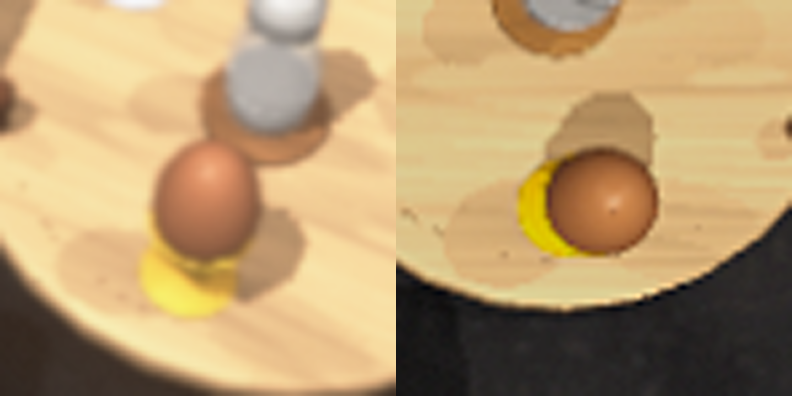

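The egg stands in the yellow cup at the front, roughly upright: scene crop (207,200), top crop (603,200). The two depth fits disagree on its lean, so I'll check that once with silhouettes.

Run:
```python
from h import *
np.set_printoptions(precision=2,suppress=True)
t=np.linspace(0,np.pi,40);ph=np.linspace(0,2*np.pi,60)
T,F=np.meshgrid(t,ph); Z=np.cos(T)*np.where(T<np.pi/2,36,22.5)/1000; r=.0225*np.sin(T)
S=np.stack([r*np.cos(F),r*np.sin(F),Z],-1).reshape(-1,3)
def proj(n,P):
    c=cal(n); f=200/np.tan(np.radians(c['vertical_fov']/2)); q=P@np.array(c['view'])[:3,:3].T+np.array(c['view'])[:3,3]
    s=np.c_[q[:,0],-q[:,1]]/-q[:,2:]; s=s*(1+c['k1']*(s**2).sum(1,keepdims=True)); return s*f+[c['cx'],c['cy']]
for n in ['scene','top']:
    im,d=snap(n); hsv=cv2.cvtColor(im,cv2.COLOR_RGB2HSV).astype(int); u0,v0=w2px(n,[.506,-.201,.09]).astype(int)
    m=((hsv[...,0]<13)&(hsv[...,1]>110)).astype(np.uint8); w=np.zeros_like(m); w[v0-22:v0+22,u0-20:u0+20]=1; m*=w
    k,l,st,_=cv2.connectedComponentsWithStats(m); i=1+st[1:,4].argmax(); ys,xs=np.nonzero(l==i)
    mask=cv2.morphologyEx((l==i).astype(np.uint8),cv2.MORPH_OPEN,np.ones((3,3)))
    k=8; M=cv2.resize(mask[v0-25:v0+25,u0-25:u0+25],None,fx=k,fy=k,interpolation=cv2.INTER_LINEAR)
    best=[]
    for lx in range(-12,13,2):
      for ly in range(-12,13,2):
        z=np.array([np.tan(np.radians(lx)),np.tan(np.radians(ly)),1]);z/=np.linalg.norm(z)
        x=np.cross([0,1,0],z);x/=np.linalg.norm(x);R=np.c_[x,np.cross(z,x),z]
        for dx in (-2,-1,0,1,2):
          for dy in (-2,-1,0,1,2):
            p=proj(n,S@R.T+[.506+dx/1e3,-.201+dy/1e3,.0869]); q=((p-[u0-25,v0-25]+.5)*k).astype(np.int32)
            A=np.zeros_like(M); cv2.fillConvexPoly(A,cv2.convexHull(q),1)
            best.append((((A>0)!=(M>0)).sum()/k**2,lx,ly,dx,dy))
    best.sort(); b=np.array(best[:25]); print(n,m.sum(),b[0],'mean',b.mean(0))
```

```text
scene 335 [45.09 -8.   -8.    2.    0.  ] mean [45.82 -8.88 -4.08  2.   -0.32]
top 149 [262.47  -4.    12.     1.     1.  ] mean [263.4   -3.12  12.     0.28   1.36]
```

Run:
```python
from h import *
np.set_printoptions(precision=2,suppress=True)
t=np.linspace(0,np.pi,40);ph=np.linspace(0,2*np.pi,60)
T,F=np.meshgrid(t,ph); Z=np.cos(T)*np.where(T<np.pi/2,36,22.5)/1000; r=.0225*np.sin(T)
S=np.stack([r*np.cos(F),r*np.sin(F),Z],-1).reshape(-1,3)
def proj(n,P):
    c=cal(n); f=200/np.tan(np.radians(c['vertical_fov']/2)); q=P@np.array(c['view'])[:3,:3].T+np.array(c['view'])[:3,3]
    s=np.c_[q[:,0],-q[:,1]]/-q[:,2:]; s=s*(1+c['k1']*(s**2).sum(1,keepdims=True)); return s*f+[c['cx'],c['cy']]
for n in ['scene','top']:
    im,d=snap(n); hsv=cv2.cvtColor(im,cv2.COLOR_RGB2HSV).astype(int); u0,v0=w2px(n,[.506,-.201,.09]).astype(int)
    w=np.zeros(d.shape,bool); w[v0-22:v0+22,u0-22:u0+22]=1; P,u,v=cloud(n,d,w); k=(P[:,2]>.087)&(np.linalg.norm(P-[.506,-.201,.095],axis=1)<.04)
    mask=np.zeros(d.shape,np.uint8); mask[v[k],u[k]]=1
    k=8; crop=mask[v0-25:v0+25,u0-25:u0+25]; M=cv2.resize(crop,None,fx=k,fy=k,interpolation=cv2.INTER_NEAREST)
    best=[]
    for lx in range(-12,13,2):
      for ly in range(-12,13,2):
        z=np.array([np.tan(np.radians(lx)),np.tan(np.radians(ly)),1]);z/=np.linalg.norm(z)
        x=np.cross([0,1,0],z);x/=np.linalg.norm(x);R=np.c_[x,np.cross(z,x),z]
        for dx in (-2,-1,0,1,2):
          for dy in (-2,-1,0,1,2):
            W=S@R.T+[.506+dx/1e3,-.201+dy/1e3,.0869]; W=W[W[:,2]>.087]
            q=((proj(n,W)-[u0-25,v0-25]+.5)*k).astype(np.int32)
            A=np.zeros_like(M); cv2.fillConvexPoly(A,cv2.convexHull(q),1)
            best.append((((A>0)!=(M>0)).sum()/k**2,lx,ly,dx,dy))
    best.sort(); b=np.array(best[:25]); print(n,mask.sum(),b[0],'mean',b.mean(0),b.std(0))
```

```text
scene 352 [19.89  2.   -2.   -1.    0.  ] mean [21.98  0.56  0.32 -0.92 -0.04] [1.08 2.62 2.63 0.48 0.34]
top 345 [17.7  4.   4.   0.   1. ] mean [18.93  4.48  5.44  0.04  0.76] [0.6  4.67 3.65 0.2  0.43]
```

```bash
python3 -c "
from rig import ticket;print(ticket.close_job())"
```

```text
the job is handed in; nothing more can be done
None
```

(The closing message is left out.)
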